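# Unlock the spares drawer with the red key

## Task

Take the red key out of the wooden key stand, feel it gently into the keyhole on top of the grey cabinet until it is fully home, and turn it a quarter turn clockwise (seen from above) so that the hidden bolt lets the sprung drawer pop out. Never force the key, leave it standing in the lock as turned, and leave everything else on the bench alone.

Things in the scene. Friction and masses are not known exactly. Their poses are not given: they have to be found in the camera images.
- key: The red key, 60 g, upright in one of the stand's two slots. Origin: centre of its lower tip, z up. Flat steel blade 20 (x) by 6 (y) by 10 mm tall, its lowest 4 mm tapering to 16 by 4 mm; then a round shaft 6 mm thick up to z = 48 mm; then the red bow, a flat block 34 (x) by 10 (y) mm, z = 48 to 78 mm, gripped across its 10 mm. A half turn about z makes no difference.
- key_tip (a point): The centre of the red key's lower tip (same point and axes as the key's origin).
- spare: A like key with a blue bow, standing in the stand's other slot, 64 mm from the red one; leave it there.
- stand: Wooden key stand, fixed, 130 (x) by 70 (y) by 32 mm high, origin under its centre. Two slots at x = -32 and +32 mm, 22.5 (x) by 8.5 (y) mm, 26 mm deep; either may hold the red key. A key stands on its slot's floor, tip 6 mm above the bench, its x along the stand's x; it lifts straight up.
- cabinet: Small grey steel cabinet, fixed to the bench, 180 (x) by 200 (y) by 90 mm high, origin under its centre, with one blue drawer in its front (-x) face. A square lock case, 62 by 62 mm and 32 mm high, with a brass top plate, stands on the middle of its roof.
- lock (a point): Nominal middle of the brass plate's upper face, 122 mm above the bench, axes as the cabinet's. The case is fitted loosely by hand: the keyhole's true middle lies up to 7 mm from this point along x and, independently, up to 6 mm along y (differs each time, then fixed), so it must be found by touch. The keyhole's long side runs along the cabinet's x.
- lock_floor (a point): Nominal point on the rotor's floor, 20.5 mm below the lock point and off by the same amount as it. The keyhole, 21.5 (x) by 7.5 (y) mm, goes through the 8 mm plate; under it the rotor has a slot 21.8 by 7.8 mm, up to 0.04 rad out of line. The key is fully home with its tip on this floor. It can turn only once the blade is below the plate (tip at least 18 mm down).
- rotor (a joint): Angle of the lock's rotor, rad, about 0 at the start with the slot in line with the keyhole, growing clockwise seen from above to a stop at 1.5. Friction about 0.06 N m. It stays where it is left. The bolt lifts as it turns and frees the drawer at about 1.15 rad.
- drawer (a joint): How far the drawer has come out, m: 0 locked, sprung out by itself to its stop at 0.04 (towards the cabinet's -x) when the bolt is lifted clear.
- meter: Orange digital multimeter lying flat, 180 by 85 by 34 mm, origin under its centre; bystander.
- driver: Orange-handled screwdriver lying on the bench; bystander.
- spool: Metal spool standing on end, 56 mm across, 40 mm high; bystander.
- jar: Small amber jar with a yellow cap, 60 mm across, 45 mm high; bystander.
- board: Green circuit board lying flat, 110 by 80 mm, parts on it up to 19 mm high; bystander.

How it is judged:
By the outcome, as a careful person would: the job done as asked, in the order asked, and still so for the second after the job is handed in, with the robot touching nothing.
It also fails if it takes over 72 s, if anything falls off the work surface, if the arm or the gripper's body presses on something with over 40 N, if the wrist force passes 120 N, or if a joint passes its speed limit or range.

## Robot

A 6-joint arm with a two-finger parallel gripper is mounted at the origin on the work surface. World frame = base frame: x ahead of the robot, y to its left, z up, the work surface at z = 0. Lengths are in m, angles in rad, forces in N, time in s.
With the tool pointing down it reaches from about 0.375 to 0.9 m from the base axis. Payload 3.1 kg.
Tool frame: the origin (TCP) lies between the finger pads; the fingertips stand manip.finger_overhang ahead of it and the grasp point (between the pads) lies 5 mm behind it (manip.finger_overhang is the distance from the TCP to the fingertips, in m); z points along the fingers, y is the line along which they close (so a half turn about z gives the same grasp; the last joint's range is limited). The gripper opens to 85 mm and grips with 20 to 120 N. Pads are 22 mm wide; open, the fingers measure 114 mm over their backs; the gripper's body (76 mm by 85 mm) begins 54 mm behind the grasp point. The pads swing forward as they close: fully open they stand 13 mm farther back than shut.
Start: joints at [1.048, 0.527, 1.433, -0, 1.181, -0.178], TCP at [0.211, 0.588, 0.245] pointing down, gripper open.
Joint ranges: [-3.08, 3.08], [-0.75, 2.2], [0.22, 2.44], [-1.43, 4.57], [0, 2.65], [-2.85, 2.85]. Speed limits (rad/s): [2.79, 2.79, 3.14, 3.14, 3.14, 3.14].

## Interface

Orientations are given as a unit quaternion [x, y, z, w].
In Python, from station import manip gives the robot as it stands.
- The arm moves only by the tool drive_tool, never from a script. Its argument "plan" is a list of rows, each a list of 7 numbers: the shift along the tool's x, y, z in m, then the turn, a rotation vector about the tool's x, y, z in degrees, then the opening, from -1 (shut) to 1 (fully open). In form: [[x, y, z, wx, wy, wz, gripper], ...]. A call has 1 to 10 rows; each row shifts and turns the commanded pose from where the row before left it, along the tool's axes as they then stand; what a row does not reach is not made up. A row lasts 1/10 s, in which the tool goes at most 50 mm and 8.59 degrees, less where a joint would pass 70% of its speed; a pose out of reach is approached as far as the arm can. A call is refused whole if a number of a shift passes 0.05 or a number of a turn 8.59, either way. A call with a gripper value outside its range is refused whole. The fingers move at their own pace and stop on an object; "newtons" is the grip in N (left out, the last holds). Time passes only in rows, so rows that do not move let the fingers close. It gives the time, the measured TCP pose, the force, the opening and the grip force at its end, in the units of the state.
- manip.sense(): the state, without advancing time (a new reading comes with each control period).
- manip.snapshot(name): name is "scene" or "top" or "wrist"; returns a dict with "image" (480x640x3 uint8, red, green, blue), "z_map" (480x640 float32, m along the optical axis (not along the pixel's ray), 0 where there is no reading), "fov_y" (degrees; the focal length in pixels is half the picture's height over the tangent of half this angle, whatever the lens; pixels are square), "cx", "cy" (the principal point, pixels), "extrinsics" (4x4, takes a point from camera to world coordinates); the wrist camera has in their place "mount" (4x4, takes a point from camera to tool coordinates, whose origin is the TCP and whose axes are the flange's). Camera axes: x right, y up, looking along -z (the intrinsics and any distortion apply to the point x, -y, -z); pixel columns grow to the right and rows downward; lengths in m; the calibration is good to about 2 mm. A picture is of the moment at which its call begins: read the wrist's pose just before it.
- manip.sign_off(): hands the job in; it is judged then, once.
The state is a dict: "t": time; "q": joint angles; "qd": joint speeds; "tau": joint torques, N m; "tcp_pos": TCP position; "tool_rot": TCP orientation; "force": force on the tool from outside, world axes, zero at the start; "ft_torque": the same for the moment, N m; "finger_gap": opening from 0.0 (shut) to 1.0 (fully open); "gripper_force": force on a finger pad.
Only numpy, scipy, OpenCV 4.12 (cv2) and the standard library are available. Lean on these libraries where they do the work, as an engineer would, in place of code of your own. Each camera call takes 0.05 s, during which the arm holds its last target. There are 200 camera calls.

## Working session

There is one attempt and no reset: what is moved stays moved. The work goes in short steps, Python scripts to look and compute and a tool call to move; the robot and the scene stay as the last step left them, time stands still between calls to the robot, and variables do not carry over. Pictures are saved under pics/ and viewed, at most 10 in all, crops included, and the job is handed in when it is done.

Besides the shell and the picture viewer there is one more tool, called by a JSON object that holds its "method" and its "body". drive_tool: Moves the arm, as the interface text tells. Its arguments: {"type":"object","properties":{"plan":{"type":"array"},"newtons":{"type":"number"}},"required":["plan"]}

```bash
ls; mkdir -p pics; cat > h.py <<'E'
import numpy as np,cv2
from station import manip
def snap(n,name=None):
    s=manip.sense(); d=manip.snapshot(n)
    if name: cv2.imwrite('pics/'+name,d['image'][:,:,::-1])
    return s,d
def cloud(s,d):
    im=d['z_map'];h,w=im.shape;f=h/2/np.tan(np.radians(d['fov_y'])/2)
    v,u=np.mgrid[:h,:w];P=np.stack([(u-d['cx'])/f*im,-(v-d['cy'])/f*im,-im,np.ones_like(im)],-1)
    if 'extrinsics' in d: T=d['extrinsics']
    else:
        from scipy.spatial.transform import Rotation as R
        T=np.eye(4);T[:3,:3]=R.from_quat(s['tool_rot']).as_matrix();T[:3,3]=s['tcp_pos'];T=T@d['mount']
    W=P@np.array(T).T;W=W[...,:3];W[im==0]=np.nan
    return W
E
python3 - <<'E'
from h import *
s,d=snap('top','top0.png');W=cloud(s,d);np.save('top.npy',W);np.save('topi.npy',d['image'])
print(s,manip.finger_overhang,{k:v for k,v in d.items() if k not in('image','z_map')})
snap('scene','scene0.png')
E
```

```text
pics
{'t': 0.0, 'q': array([ 1.04749009e+00,  5.28477459e-01,  1.43392408e+00,  2.86191172e-06,
        1.18136971e+00, -1.78454292e-01]), 'qd': array([-0.00090553, -0.00052084, -0.00122375,  0.00021516,  0.00040782,
       -0.00048607]), 'tau': array([-1.50765805e-03, -4.42337251e+01, -1.78027689e+01, -3.28770193e-04,
        8.58461164e-03,  1.46315591e-05]), 'tcp_pos': array([0.21088037, 0.58761645, 0.24431971]), 'tool_rot': array([ 1.71573287e-01,  9.85170757e-01, -1.02247325e-03, -3.75661252e-04]), 'force': array([ 1.34292297, -0.2625189 ,  0.40899805]), 'ft_torque': array([-0.02693745,  0.03660294,  0.00037978]), 'gripper_force': 0.0, 'finger_gap': 1.0052254177598645} 0.014 {'fov_y': 50.66145108686301, 'cx': 325.1195081106782, 'cy': 237.65117645491327, 'extrinsics': array([[ 1.52421999e-02,  9.84512392e-01, -1.74651152e-01,
         2.80061955e-01],
       [-9.99877460e-01,  1.56313064e-02,  8.52457757e-04,
         2.56189302e-02],
       [ 3.56928090e-03,  1.74616757e-01,  9.84630006e-01,
         1.56954237e+00],
       [ 0.00000000e+00,  0.00000000e+00,  0.00000000e+00,
         1.00000000e+00]])}
```

View pics/top0.png

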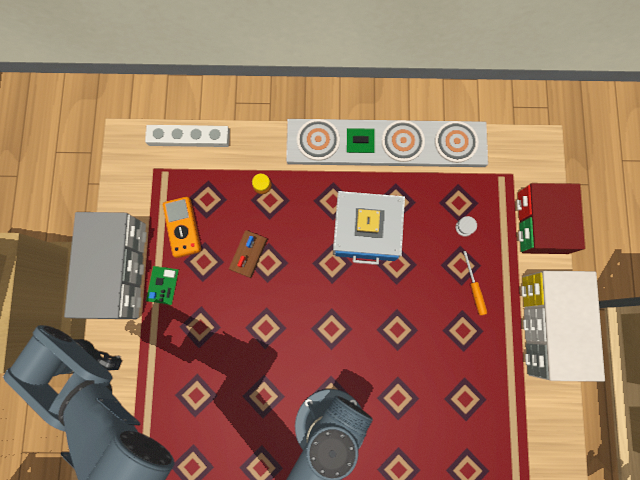

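View pics/scene0.png

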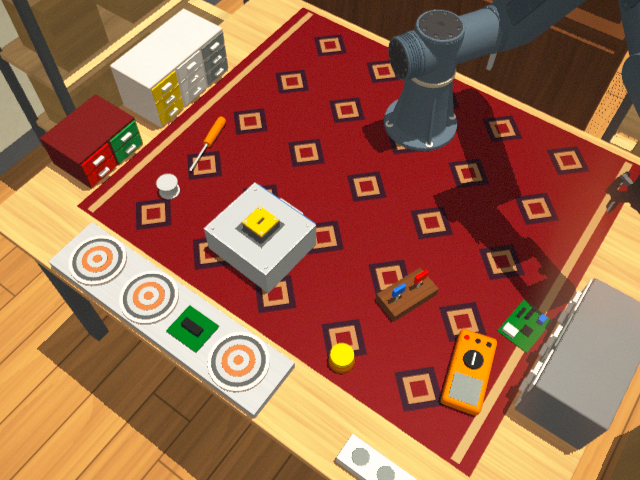

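The top view shows the stand at about (248,254), with the red bow at (243,264) and the blue bow at (251,243). The cabinet is centred near (368,225), its brass plate near (369,220), and the drawer faces the robot. The scene view agrees.

```bash
cat > m.py <<'E'
from h import *
def fit(P,n):
    r=cv2.minAreaRect((P[:,:2]*1000).astype(np.float32));print(n,len(P),'c',np.round(r[0],1),'size',np.round(r[1],1),'ang',round(r[2],2),'z',np.round(np.nanpercentile(P[:,2],[5,50,95])*1000,1),'mean',np.round(P.mean(0)*1000,1))
def run(W,im):
    hsv=cv2.cvtColor(im,cv2.COLOR_RGB2HSV);H,S,V=[hsv[...,i].astype(int) for i in range(3)];x,y,z=W[...,0],W[...,1],W[...,2]
    st=(abs(x-.53)<.13)&(abs(y-.2)<.13)
    cab=(abs(x-.58)<.16)&(abs(y+.04)<.15)
    for n,m in [('red',st&(z>.045)&((H<8)|(H>172))),('blue',st&(z>.045)&(H>95)&(H<135)),('standtop',st&(abs(z-.032)<.006)),('roof',cab&(abs(z-.09)<.006)),('plate',cab&(abs(z-.122)<.006)),('plateyel',cab&(z>.11)&(H>18)&(H<35)&(S>120))]:
        if m.sum()>3: fit(W[m],n)
        else: print(n,m.sum())
if __name__=='__main__':
    W=np.load('top.npy');im=np.load('topi.npy')
    print(W[254,248],W[225,345],W[220,369]);run(W,im)
E
python3 m.py
```

```text
[0.49844127 0.25975081 0.03049103] [ 0.58169454 -0.03426258  0.08996893] [ 0.5939715  -0.10404436  0.10896081]
red 53 c [470.7 271.4] size [11.  33.3] ang 70.67 z [65.4 83.3 88.6] mean [470.5 270.9  80.7]
blue 53 c [530.3 249.7] size [11.1 31.6] ang 71.62 z [61.6 81.3 88.4] mean [529.7 248.6  78.8]
standtop 779 c [501.6 260.5] size [ 71.4 130.7] ang 69.23 z [27.9 32.8 36.9] mean [499.6 259.7  32.6]
roof 2991 c [ 587.5 -100.6] size [188.3 188.5] ang 86.38 z [85.6 90.6 95. ] mean [585.4 -97.2  90.5]
plate 410 c [ 591.2 -101.3] size [62.2 63.2] ang 86.55 z [117.7 122.8 126.7] mean [ 590.4 -101.3  122.5]
plateyel 414 c [ 591.2 -101.1] size [61.8 63.2] ang 86.55 z [116.5 122.7 127.4] mean [ 590.3 -100.7  122.4]
```

{"method": "drive_tool", "body": {"plan": [[-0.035,-0.021,0,0,0,0,1],[-0.035,-0.021,0,0,0,0,1],[-0.035,-0.021,0,0,0,0,1],[-0.035,-0.021,0,0,0,0,1],[-0.035,-0.021,0,0,0,0,1],[-0.035,-0.021,0,0,0,0,1],[-0.035,-0.021,0,0,0,0,1],[-0.035,-0.021,0,0,0,0,1],[-0.035,-0.021,0,0,0,0,1],[-0.035,-0.021,0,0,0,0,1]], "newtons": 40}}

```text
t: 1.1
tcp_pos: [0.4702, 0.2707, 0.245]
tool_rot: [0.172, 0.985, -0.0, -0.0]
force: [0.4, 0.2, -0.1]
finger_gap: 1.0
gripper_force: 0.0
```

```bash
python3 - <<'E'
from h import *
import m
s,d=snap('wrist','w1.png');W=cloud(s,d);print(s['tcp_pos'],s['tool_rot'],s['force'],d['mount']);m.run(W,d['image'])
E
```

```text
[0.47019803 0.27073686 0.24499545] [ 1.71596994e-01  9.85167147e-01 -1.53883502e-04 -3.73478073e-04] [ 0.41016301  0.17429676 -0.11879577] [[-4.43117420e-04  9.55535479e-01  2.94875824e-01  7.52968768e-02]
 [ 9.99999901e-01  4.14857461e-04  1.58393294e-04  2.65429405e-04]
 [ 2.90189767e-05  2.94875865e-01 -9.55535569e-01 -1.29413972e-01]
 [ 0.00000000e+00  0.00000000e+00  0.00000000e+00  1.00000000e+00]]
red 7386 c [468.4 267.4] size [139.6  40.9] ang 69.81 z [ 84.9 306.7 327.3] mean [459.7 267.3 286.5]
blue 15093 c [473.2 268.7] size [121.3 109.2] ang 23.09 z [285.3 309.7 328. ] mean [460.9 265.7 302.4]
standtop 7322 c [504.2 260.7] size [ 70.3 130.9] ang 69.44 z [31.6 32.9 34.1] mean [498.9 262.6  32.8]
roof 4038 c [589.7 -58.8] size [107.3 182. ] ang 86.1 z [84.7 90.7 91.9] mean [566.4 -42.2  89.9]
plate 0
plateyel 0
```

View pics/w1.png

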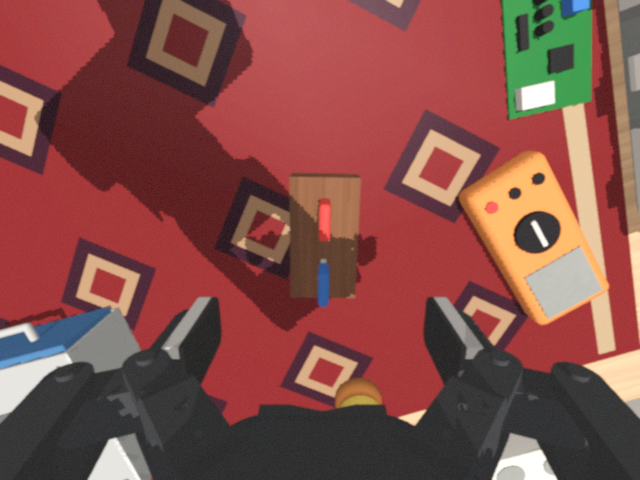

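```bash
sed -i 's/(z>.045)&/(z>.07)\&(z<.1)\&/g' m.py; python3 - <<'E'
from h import *
import m
s,d=snap('wrist');W=cloud(s,d);m.run(W,d['image'])
E
```

```text
red 460 c [473.5 272.1] size [ 9.6 33.5] ang 70.02 z [79.2 84.3 85.8] mean [472.6 272.5  83.7]
blue 406 c [532.8 249.8] size [10.1 33. ] ang 70.04 z [75.5 84.2 85.7] mean [530.7 250.5  83.2]
standtop 7452 c [504.4 260.7] size [ 70.2 131. ] ang 69.26 z [31.7 32.9 34.1] mean [499.  262.7  32.9]
roof 4848 c [591.9 -61.4] size [111.7 187.1] ang 86.24 z [84.8 90.8 92.1] mean [570.  -44.2  90.1]
plate 0
plateyel 0
```

{"method": "drive_tool", "body": {"plan": [[-0.002,0.002,0.04,0,0,0,1],[0,0,0.04,0,0,0,1],[0,0,0.04,0,0,0,1],[0,0,0.04,0,0,0,0.6],[0,0,0.018,0,0,0,0.2],[0,0,0,0,0,0,-0.3]]}}

```text
t: 1.8
tcp_pos: [0.4694, 0.2731, 0.0643]
tool_rot: [0.171, 0.985, -0.002, -0.003]
force: [0.2, -0.8, 0.9]
finger_gap: 0.513
gripper_force: 0.0
```

```bash
python3 - <<'E'
from h import *
s,d=snap('wrist','w2.png');print(s['tcp_pos'],s['finger_gap'],s['force'],s['ft_torque'])
W=cloud(s,d);im=d['image'];hsv=cv2.cvtColor(im,cv2.COLOR_RGB2HSV);H=hsv[...,0]
import m
z=W[...,2]
k=(z>.065)&(z<.1)&(abs(W[...,0]-.473)<.03)&(abs(W[...,1]-.272)<.03)&((H<8)|(H>172))&(hsv[...,1]>120)
m.fit(W[k],'red')
E
```

```text
[0.46944284 0.27312585 0.06429238] 0.5133795579303209 [ 0.24887723 -0.80754745  0.91366934] [-0.0778161   0.04195869  0.02935741]
red 2597 c [473.3 272.2] size [10.2 34.1] ang 69.33 z [70.  84.1 85.4] mean [469.3 273.6  82.2]
```

View pics/w2.png

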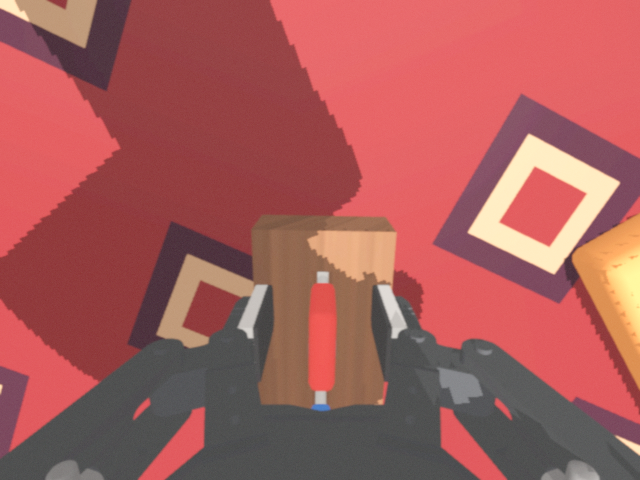

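{"method": "drive_tool", "body": {"plan": [[0,0,0,0,0,0,-1],[0,0,0,0,0,0,-1],[0,0,0,0,0,0,-1],[0,0,0,0,0,0,-1],[0,0,0,0,0,0,-1],[0,0,0,0,0,0,-1]]}}

```text
t: 2.45
tcp_pos: [0.4728, 0.2736, 0.0686]
tool_rot: [0.172, 0.985, 0.0, 0.001]
force: [-0.2, -2.1, 6.2]
finger_gap: 0.108
gripper_force: 43.8
```

```bash
python3 - <<'E'
from h import *
s,d=snap('wrist');print(s['tcp_pos'],s['tool_rot'],s['finger_gap'],s['force'],s['ft_torque'])
W=cloud(s,d);im=d['image'];hsv=cv2.cvtColor(im,cv2.COLOR_RGB2HSV);H=hsv[...,0]
import m
z=W[...,2]
k=(z>.065)&(z<.1)&(abs(W[...,0]-.473)<.03)&(abs(W[...,1]-.272)<.03)&((H<8)|(H>172))&(hsv[...,1]>120)
m.fit(W[k],'red')
E
```

```text
[0.47280643 0.27358135 0.06862   ] [1.71553702e-01 9.85174281e-01 4.22323116e-04 8.85669388e-04] 0.1075769069106805 [-0.18127081 -2.08446985  6.17336714] [-0.24020136  0.16906871 -0.02682917]
red 2420 c [473.4 273.8] size [10.7 33.7] ang 71.64 z [69.8 84.1 85.5] mean [469.5 275.   82.2]
```

{"method": "drive_tool", "body": {"plan": [[0,0,-0.01,0,0,0,-1],[0,0,-0.02,0,0,0,-1],[0,0,-0.03,0,0,0,-1],[0,0,-0.04,0,0,0,-1],[0,0,-0.04,0,0,0,-1],[0,0,-0.03,0,0,0,-1],[0,0,0,0,0,0,-1]]}}

```text
t: 3.2
tcp_pos: [0.4749, 0.2747, 0.2427]
tool_rot: [0.171, 0.985, 0.003, 0.005]
force: [-0.4, -0.4, -0.1]
finger_gap: 0.11
gripper_force: 42.9
```

```bash
python3 - <<'E'
from h import *
s=manip.sense();print(s)
E
```

```text
{'t': 3.2, 'q': array([ 3.20440909e-01,  4.23961005e-01,  1.63606348e+00,  4.58626674e-04,
        1.07005692e+00, -9.05943172e-01]), 'qd': array([-4.77088807e-03,  6.20831099e-02,  6.92063772e-02, -1.01987760e-03,
       -4.52648344e-02, -8.01218296e-05]), 'tau': array([ 1.59173934e-01, -3.87876642e+01, -1.60980105e+01, -5.64376634e-03,
        3.30142742e-01,  6.17204660e-05]), 'tcp_pos': array([0.47492516, 0.27469075, 0.24266819]), 'tool_rot': array([0.17146073, 0.98517412, 0.00289996, 0.00497572]), 'force': array([-0.38753012, -0.40067857, -0.13152288]), 'ft_torque': array([-0.04972886, -0.03065177, -0.04063718]), 'gripper_force': 42.8982138633728, 'finger_gap': 0.10963262215408519}
```

{"method": "drive_tool", "body": {"plan": [[0,0,0,0,0,-8.1,-1],[0,0,0,0,0,-8.1,-1],[-0.017,-0.045,0,0,0,0,-1],[-0.018,-0.046,0,0,0,0,-1],[-0.018,-0.046,0,0,0,0,-1],[-0.018,-0.046,0,0,0,0,-1],[-0.018,-0.046,0,0,0,0,-1],[-0.018,-0.046,0,0,0,0,-1],[-0.017,-0.046,0,0,0,0,-1],[-0.017,-0.046,0,0,0,0,-1]]}}

```text
t: 4.2
tcp_pos: [0.5898, -0.1032, 0.2364]
tool_rot: [0.031, 1.0, 0.001, -0.001]
force: [0.5, 0.2, -0.6]
finger_gap: 0.11
gripper_force: 43.0
```

{"method": "drive_tool", "body": {"plan": [[0,0,0,0,0,0,-1],[0,0,0,0,0,0,-1],[0,0,0,0,0,0,-1],[0,0,0,0,0,0,-1]]}}

```text
t: 4.6
tcp_pos: [0.5894, -0.0998, 0.237]
tool_rot: [0.03, 1.0, 0.0, -0.001]
force: [-0.1, 0.6, -1.4]
finger_gap: 0.108
gripper_force: 42.8
```

```bash
python3 - <<'E'
from h import *
import m
s,d=snap('wrist','w3.png');W=cloud(s,d);print(s['tcp_pos'],s['tool_rot'],s['force'],s['ft_torque'],s['q']);m.run(W,d['image'])
np.save('w3.npy',W);np.save('w3i.npy',d['image'])
E
```

```text
[ 0.58937272 -0.09978131  0.23697567] [ 3.00883160e-02  9.99546929e-01  4.09415080e-04 -6.79800597e-04] [-0.14324899  0.55593812 -1.40669547] [ 0.0026611  -0.00213794 -0.03750418] [-3.54652912e-01  5.00660197e-01  1.51106640e+00  3.78462237e-04
  1.13141582e+00 -1.86542476e+00]
red 0
blue 0
standtop 0
roof 38449 c [ 590.1 -101.4] size [189.4 187.4] ang 86.15 z [89.2 90.9 92.2] mean [569.9 -97.3  90.7]
plate 6270 c [ 593.2 -101.6] size [62.1 62.5] ang 86.16 z [121.6 122.8 124.1] mean [ 590.  -101.5  122.8]
plateyel 5421 c [ 593.1 -101.8] size [61.8 62.2] ang 86.12 z [121.6 122.8 123.9] mean [ 589.8 -101.   122.7]
```

View pics/w3.png

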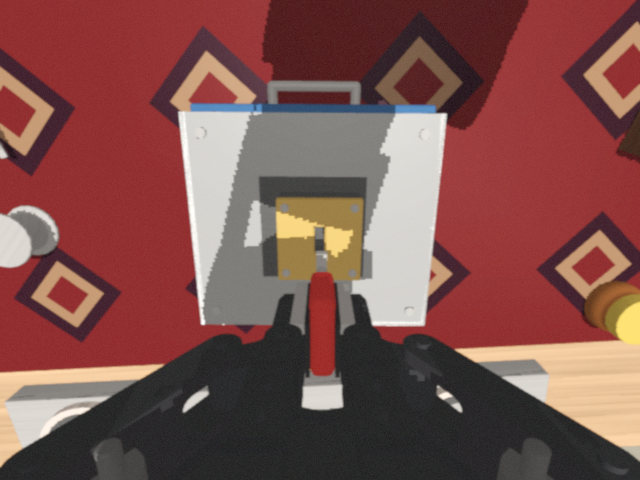

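The keyhole shows as a dark gap at about (320,238). The key shaft hides its far end.

```bash
python3 - <<'E'
from h import *
import m
W=np.load('w3.npy');im=np.load('w3i.npy')
c=cv2.resize(im[185:300,260:380],None,fx=5,fy=5,interpolation=cv2.INTER_NEAREST);cv2.imwrite('pics/c3.png',c[:,:,::-1])
z=W[...,2]
for v in range(224,252,2): print(v,[int(round(a*1000)) if a==a else -1 for a in z[v,308:332]])
k=(abs(z-.09)<.005)&(abs(W[...,0]-.59)<.13)&(abs(W[...,1]+.1)<.13);m.fit(W[k],'roof')
t=np.radians(-3.8);R=np.array([[np.cos(t),np.sin(t)],[-np.sin(t),np.cos(t)]])
p=W[k][:,:2]@R.T; print(p.min(0),p.max(0),np.percentile(p,[.5,99.5],axis=0))
hsv=cv2.cvtColor(im,cv2.COLOR_RGB2HSV)
g=k&(hsv[...,1]<60);p=W[g][:,:2]@R.T;print(p.min(0),p.max(0)); mid=(p.min(0)+p.max(0))/2; print(R.T@mid)
np.save('R.npy',R)
E
```

```text
224 [123, 123, 123, 122, 123, 122, 124, 122, 123, 124, 125, 123, 123, 124, 122, 123, 122, 123, 124, 123, 122, 122, 125, 123]
226 [122, 123, 124, 123, 124, 122, 123, 122, 121, 121, 122, 121, 122, 123, 123, 122, 122, 122, 123, 122, 123, 124, 123, 123]
228 [123, 123, 122, 123, 122, 123, 122, 103, 102, 103, 102, 102, 103, 103, 104, 103, 104, 122, 122, 123, 123, 124, 122, 123]
230 [122, 123, 123, 123, 123, 122, 122, 101, 103, 102, 103, 103, 102, 102, 103, 103, 103, 121, 122, 122, 123, 122, 122, 124]
232 [124, 122, 123, 122, 122, 122, 122, 103, 103, 102, 102, 102, 102, 102, 103, 103, 102, 122, 123, 123, 123, 123, 123, 123]
234 [123, 123, 124, 122, 124, 123, 122, 103, 103, 102, 101, 102, 102, 102, 102, 102, 102, 123, 123, 123, 123, 123, 124, 122]
236 [124, 123, 122, 123, 122, 122, 123, 102, 102, 103, 102, 103, 104, 103, 102, 102, 103, 123, 123, 123, 123, 124, 123, 123]
238 [124, 122, 124, 123, 122, 123, 122, 102, 102, 102, 102, 103, 103, 101, 101, 102, 102, 122, -1, 121, 124, 123, 124, 123]
240 [123, 124, 123, 123, 122, 122, 122, 102, 102, 102, 103, 101, 102, 102, 102, 102, 102, 122, 124, 1
[... 232 characters left out ...]
 102, 122, -1, 122, 123, 122, 123, 124]
246 [123, 124, 124, 123, 123, 123, 122, 103, 103, 102, 103, 102, 103, 102, 102, 103, 102, 122, 123, 122, 123, 123, 122, 122]
248 [122, 122, 124, 122, 123, 122, 122, 108, 107, 107, 107, 108, 108, 107, 107, 107, 106, 122, 122, 122, 123, 123, 123, 124]
250 [123, 124, 122, 122, 123, 123, 122, 112, 111, 112, 111, 112, 112, 112, 112, 111, 111, 124, 122, 123, 123, 122, 124, 123]
roof 41779 c [ 589.9 -107. ] size [200.7 187. ] ang 86.18 z [89.6 90.9 92.2] mean [ 573.4 -107.6   90.8]
[ 0.50222754 -0.1680111 ] [0.68923516 0.03264778] [[ 0.50433793 -0.16685617]
 [ 0.68685064  0.03160136]]
[ 0.50744349 -0.1680111 ] [0.68923516 0.03264778]
[ 0.59253833 -0.10718714]
```

View pics/c3.png

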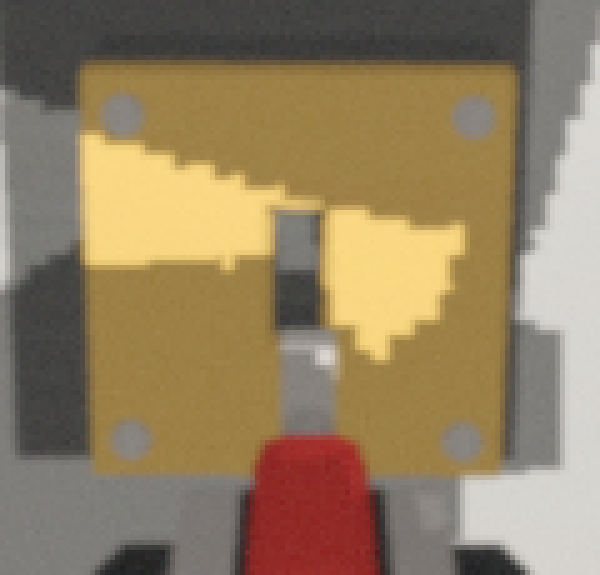

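```bash
python3 - <<'E'
from h import *
from scipy.spatial.transform import Rotation as Ro
W=np.load('w3.npy');im=np.load('w3i.npy');z=W[...,2]
s=manip.sense();d=manip.snapshot('wrist');W2=cloud(s,d)
f=240/np.tan(np.radians(d['fov_y'])/2)
T=np.eye(4);T[:3,:3]=Ro.from_quat(s['tool_rot']).as_matrix();T[:3,3]=s['tcp_pos'];T=T@d['mount']
def at(u,v,h):
    r=T[:3,:3]@np.array([(u-d['cx'])/f,-(v-d['cy'])/f,-1]);return T[:3,3]+r*(h-T[2,3])/r[2]
def pix(p):
    c=np.linalg.inv(T)@np.append(p,1);return d['cx']+f*c[0]/-c[2],d['cy']-f*c[1]/-c[2]
print(s['tcp_pos'],d['cx'],d['cy'],f)
zz=W2[...,2]
print('col320 z',[(v,round(float(zz[v,320])*1000)) for v in range(222,290,2)])
m=(zz<.115)&(zz>.095);
rows=[v for v in range(222,252) if m[v,316:323].sum()>=5];cols=[u for u in range(305,335) if m[230:246,u].sum()>=10];print(rows[0],rows[-1],cols[0],cols[-1])
e=at((cols[0]+cols[-1])/2,rows[0]-.5,.1225);print('near edge mid',e)
for L in (.01075,):
    t=np.radians(-3.85);print('hole centre by near edge',e[:2]+L*np.array([np.cos(t),np.sin(t)]))
# near (-x) edge should be width check
print('width',np.linalg.norm(at(cols[0]-.5,235,.1225)-at(cols[-1]+.5,235,.1225)))
# key tip expected pixels
R=Ro.from_quat(s['tool_rot']).as_matrix()
for q in [(.008,-.002,.0626),(.008,.002,.0626),(.010,-.003,.0586),(.010,.003,.0586),(.010,-.003,.0526),(.010,.003,.0526),(.017,-.005,.0146),(.017,.005,.0146),(.017,-.005,-.0154),(.017,.005,-.0154)]:
    print(q,np.round(pix(s['tcp_pos']+R@np.array(q)),1))
c=cv2.resize(d['image'][222:342,280:360],None,fx=5,fy=5,interpolation=cv2.INTER_NEAREST);cv2.imwrite('pics/c4.png',c[:,:,::-1])
E
```

```text
[ 0.58957981 -0.09981656  0.23719326] 322.0363633767171 235.4200868136107 348.41669764825525
col320 z [(222, 123), (224, 124), (226, 103), (228, 102), (230, 104), (232, 103), (234, 103), (236, 103), (238, 101), (240, 103), (242, 102), (244, 103), (246, 103), (248, 106), (250, 113), (252, 183), (254, 185), (256, 186), (258, 185), (260, 185), (262, 186), (264, 186), (266, 185), (268, 188), (270, 191), (272, 227), (274, 229), (276, 232), (278, 234), (280, 234), (282, 237), (284, 238), (286, 241), (288, 243)]
226 250 315 324
near edge mid [ 0.58196193 -0.10091765  0.1225    ]
hole centre by near edge [ 0.59268767 -0.10163946]
width 0.007329394394402042
(0.008, -0.002, 0.0626) [318.2 248.5]
(0.008, 0.002, 0.0626) [325.1 248.5]
(0.01, -0.003, 0.0586) [316.4 247.5]
(0.01, 0.003, 0.0586) [326.9 247.5]
(0.01, -0.003, 0.0526) [316.2 251. ]
(0.01, 0.003, 0.0526) [327. 251.]
(0.017, -0.005, 0.0146) [310.2 265.1]
(0.017, 0.005, 0.0146) [332.7 265.1]
(0.017, -0.005, -0.0154) [307.5 296.2]
(0.017, 0.005, -0.0154) [335.2 296.2]
```

View pics/c4.png

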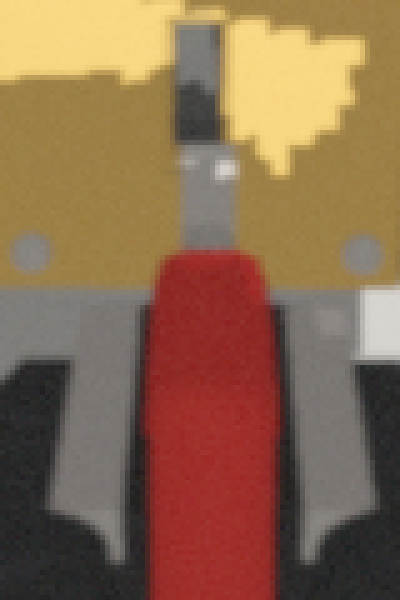

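The key blade sits at columns 316–327 and the keyhole at 315–324, about 2 mm off in both x and y. I'll align it and then descend gently.

{"method": "drive_tool", "body": {"plan": [[-0.0022,-0.0019,0.01,0,0,0.4,-1],[0,0,0.015,0,0,0,-1],[0,0,0.015,0,0,0,-1],[0,0,0.007,0,0,0,-1],[0,0,0,0,0,0,-1],[0,0,0,0,0,0,-1]]}}

```text
t: 5.3
tcp_pos: [0.5925, -0.1035, 0.1904]
tool_rot: [0.034, 0.999, -0.0, 0.0]
force: [-0.7, -1.4, -0.9]
finger_gap: 0.108
gripper_force: 42.8
```

{"method": "drive_tool", "body": {"plan": [[0,0,0.001,0,0,0,-1],[0,0,0.001,0,0,0,-1],[0,0,0.001,0,0,0,-1],[0,0,0.001,0,0,0,-1],[0,0,0.001,0,0,0,-1],[0,0,0.001,0,0,0,-1],[0,0,0,0,0,0,-1]]}}

```text
t: 6.0
tcp_pos: [0.5923, -0.1037, 0.1845]
tool_rot: [0.035, 0.999, -0.0, 0.0]
force: [-1.2, 0.5, 0.8]
finger_gap: 0.109
gripper_force: 43.3
```

{"method": "drive_tool", "body": {"plan": [[0,0,-0.003,0,0,0,-1],[0.0006,0.0019,0,0,0,0,-1],[0,0,0,0,0,0,-1],[0,0,0,0,0,0,-1],[0,0,0,0,0,0,-1]]}}

```text
t: 6.5
tcp_pos: [0.5917, -0.1016, 0.1872]
tool_rot: [0.034, 0.999, 0.0, -0.0]
force: [-0.6, 0.5, -0.7]
finger_gap: 0.109
gripper_force: 43.0
```

```bash
cat > k.py <<'E'
from h import *
from scipy.spatial.transform import Rotation as Ro
s,d=snap('wrist');R=Ro.from_quat(s['tool_rot']).as_matrix()
print(s['t'],s['tcp_pos'],s['tool_rot'],'F',np.round(s['force'],2),'M',np.round(s['ft_torque'],3),'yaw',np.degrees(np.arctan2(R[1,0],R[0,0])),'tilt',R[:2,2])
E
python3 k.py
```

```text
6.5 [ 0.59170713 -0.10159668  0.18724173] [ 3.44759238e-02  9.99405525e-01  1.78859602e-05 -8.12652729e-05] F [-0.63  0.53 -0.72] M [0.029 0.008 0.009] yaw 176.04856722962435 tilt [-1.61200656e-04  4.13540455e-05]
```

Positioned as wanted. Next I'll descend in 1 mm steps.

{"method": "drive_tool", "body": {"plan": [[0,0,0.001,0,0,0,-1],[0,0,0.001,0,0,0,-1],[0,0,0.001,0,0,0,-1],[0,0,0.001,0,0,0,-1],[0,0,0.001,0,0,0,-1],[0,0,0,0,0,0,-1]]}}

```text
t: 7.15
tcp_pos: [0.5916, -0.1016, 0.1821]
tool_rot: [0.035, 0.999, 0.0, -0.0]
force: [0.0, 0.4, -0.7]
finger_gap: 0.107
gripper_force: 43.0
```

```bash
python3 k.py
```

```text
7.15 [ 0.59164327 -0.10163645  0.18208061] [ 3.45455342e-02  9.99403100e-01  7.46021935e-05 -2.11281284e-04] F [ 0.02  0.38 -0.73] M [ 0.012  0.012 -0.003] yaw 176.040587139683 tilt [-0.00041716  0.00016371]
```

{"method": "drive_tool", "body": {"plan": [[0,0,0.001,0,0,0,-1],[0,0,0.001,0,0,0,-1],[0,0,0.001,0,0,0,-1],[0,0,0,0,0,0,-1]]}}

```text
t: 7.6
tcp_pos: [0.5916, -0.1016, 0.1791]
tool_rot: [0.035, 0.999, 0.0, -0.0]
force: [-0.4, 0.5, -1.2]
finger_gap: 0.108
gripper_force: 43.0
```

```bash
python3 k.py
```

```text
7.6 [ 0.59164193 -0.10162897  0.17910049] [ 3.45107247e-02  9.99404307e-01  5.30090004e-05 -1.96357775e-04] F [-0.44  0.48 -1.2 ] M [-0.     0.023  0.055] yaw 176.04457780853423 tilt [-0.00038882  0.00011951]
```

{"method": "drive_tool", "body": {"plan": [[0,0,0.001,0,0,0,-1],[0,0,0.001,0,0,0,-1],[0,0,0.001,0,0,0,-1],[0,0,0.001,0,0,0,-1],[0,0,0,0,0,0,-1]]}}

```text
t: 8.15
tcp_pos: [0.5917, -0.1016, 0.1751]
tool_rot: [0.035, 0.999, 0.0, -0.0]
force: [-0.4, 0.1, -1.2]
finger_gap: 0.109
gripper_force: 43.0
```

```bash
python3 k.py
```

```text
8.15 [ 0.59167114 -0.10161608  0.1751172 ] [ 3.45051988e-02  9.99404500e-01  6.99209745e-05 -1.79230210e-04] F [-0.4   0.12 -1.18] M [ 0.024 -0.036  0.038] yaw 176.04521169568758 tilt [-0.00035342  0.00015213]
```

{"method": "drive_tool", "body": {"plan": [[0,0,0.001,0,0,0,-1],[0,0,0.001,0,0,0,-1],[0,0,0.001,0,0,0,-1],[0,0,0.001,0,0,0,-1],[0,0,0,0,0,0,-1]]}}

```text
t: 8.7
tcp_pos: [0.5916, -0.1016, 0.1711]
tool_rot: [0.035, 0.999, 0.0, -0.0]
force: [-0.2, 0.6, -0.7]
finger_gap: 0.115
gripper_force: 43.0
```

{"method": "drive_tool", "body": {"plan": [[0,0,0.001,0,0,0,-1],[0,0,0.001,0,0,0,-1],[0,0,0.001,0,0,0,-1],[0,0,0,0,0,0,-1]]}}

```text
t: 9.1
tcp_pos: [0.5916, -0.1016, 0.1681]
tool_rot: [0.035, 0.999, 0.0, -0.0]
force: [0.5, 0.6, -1.4]
finger_gap: 0.113
gripper_force: 43.0
```

{"method": "drive_tool", "body": {"plan": [[0,0,0.001,0,0,0,-1],[0,0,0.001,0,0,0,-1],[0,0,0.001,0,0,0,-1],[0,0,0,0,0,0,-1]]}}

```text
t: 9.5
tcp_pos: [0.5917, -0.1016, 0.1651]
tool_rot: [0.034, 0.999, 0.0, -0.0]
force: [-0.8, 0.4, -0.5]
finger_gap: 0.106
gripper_force: 43.0
```

```bash
python3 k.py
```

```text
9.5 [ 0.59165259 -0.10161418  0.16512674] [ 3.44851320e-02  9.99405195e-01  4.79509507e-05 -1.70591422e-04] F [-0.82  0.45 -0.52] M [ 0.041 -0.02  -0.015] yaw 176.04751206025375 tilt [-0.00033767  0.00010761]
```

{"method": "drive_tool", "body": {"plan": [[0,0,0.0005,0,0,0,-1],[0,0,0.0005,0,0,0,-1],[0,0,0.0005,0,0,0,-1],[0,0,0,0,0,0,-1]]}}

```text
t: 9.95
tcp_pos: [0.5918, -0.1017, 0.1642]
tool_rot: [0.034, 0.999, -0.0, 0.0]
force: [0.3, 0.4, 1.5]
finger_gap: 0.111
gripper_force: 43.3
```

```bash
python3 k.py
```

```text
9.95 [ 0.5918341  -0.1016879   0.16415035] [ 3.44998503e-02  9.99404696e-01 -5.16947714e-05  1.02408577e-04] F [0.33 0.36 1.54] M [ 0.024  0.103 -0.058] yaw 176.0458242489709 tilt [ 0.00020113 -0.00011039]
```

{"method": "drive_tool", "body": {"plan": [[0,0,0.0005,0,0,0,-1],[0,0,0,0,0,0,-1]]}}

```text
t: 10.2
tcp_pos: [0.5919, -0.1017, 0.1641]
tool_rot: [0.034, 0.999, -0.0, 0.0]
force: [-1.2, 0.6, 5.3]
finger_gap: 0.112
gripper_force: 43.8
```

```bash
python3 k.py
```

```text
10.2 [ 0.59188871 -0.10167434  0.16405873] [ 3.44549372e-02  9.99406218e-01 -1.14761632e-04  2.35138101e-04] F [-1.16  0.65  5.35] M [ 0.09   0.295 -0.031] yaw 176.05097620797628 tilt [ 0.00046209 -0.00024559]
```

Key is home. I'll turn clockwise (+tool z) in stages, checking forces.

{"method": "drive_tool", "body": {"plan": [[0,0,-0.0005,0,0,3,-1],[0,0.0001,0,0,0,6,-1],[0,0.0001,0,0,0,6,-1],[0,0.0002,0,0,0,6,-1],[0,0,0,0,0,0,-1]]}}

```text
t: 10.75
tcp_pos: [0.5924, -0.1013, 0.1641]
tool_rot: [0.216, 0.976, 0.0, 0.001]
force: [0.3, 0.8, 1.8]
finger_gap: 0.108
gripper_force: 43.3
```

```bash
python3 k.py
```

```text
10.75 [ 0.59242252 -0.10125439  0.16413028] [2.15895581e-01 9.76416188e-01 4.89267352e-05 7.23194598e-04] F [0.29 0.83 1.8 ] M [ 0.185 -0.097  0.091] yaw 155.0638283636705 tilt [ 0.0014334  -0.00021672]
```

{"method": "drive_tool", "body": {"plan": [[0,0.0001,0,0,0,6,-1],[0,0.0001,0,0,0,6,-1],[-0.0001,0.0001,0,0,0,6,-1],[-0.0001,0.0001,0,0,0,6,-1],[0,0,0,0,0,0,-1]]}}

```text
t: 11.3
tcp_pos: [0.5928, -0.1011, 0.1641]
tool_rot: [0.413, 0.911, 0.0, 0.001]
force: [-0.4, 1.4, 2.0]
finger_gap: 0.107
gripper_force: 43.3
```

```bash
python3 k.py
```

```text
11.3 [ 0.59284446 -0.10106176  0.16410483] [4.13479591e-01 9.10513091e-01 2.64193444e-04 6.84837618e-04] F [-0.36  1.42  1.96] M [ 0.178 -0.195  0.025] yaw 131.1527440241506 tilt [ 1.46558443e-03 -8.52295790e-05]
```

{"method": "drive_tool", "body": {"plan": [[-0.0001,0.0001,0,0,0,6,-1],[-0.0001,0,0,0,0,6,-1],[-0.0001,0,0,0,0,6,-1],[-0.0001,0,0,0,0,6,-1],[0,0,0,0,0,0,-1]]}}

```text
t: 11.85
tcp_pos: [0.5932, -0.1012, 0.1641]
tool_rot: [0.593, 0.805, 0.001, 0.001]
force: [1.0, 1.5, 3.4]
finger_gap: 0.106
gripper_force: 43.4
```

```bash
python3 k.py
```

```text
11.85 [ 0.59324349 -0.10118314  0.16411334] [5.93459508e-01 8.04863332e-01 6.28400883e-04 6.59148633e-04] F [0.99 1.52 3.4 ] M [ 0.37  -0.404  0.034] yaw 107.19416544423517 tilt [0.00180691 0.0002292 ]
```

Turned about 69° so far. I'll finish the quarter turn.

{"method": "drive_tool", "body": {"plan": [[0,0,0,0,0,5,-1],[0,0,0,0,0,5,-1],[0,0,0,0,0,5,-1],[0,0,0,0,0,0,-1]]}}

```text
t: 12.3
tcp_pos: [0.5934, -0.1013, 0.1641]
tool_rot: [0.693, 0.721, 0.001, 0.001]
force: [4.0, 2.1, 3.1]
finger_gap: 0.109
gripper_force: 43.4
```

```bash
python3 k.py
```

```text
12.3 [ 0.59342428 -0.10128606  0.1641455 ] [0.69328607 0.72066161 0.00076349 0.00082819] F [3.98 2.11 3.05] M [ 0.359 -0.54   0.114] yaw 92.21832875412414 tilt [ 2.25232755e-03 -4.79102051e-05]
```

{"method": "drive_tool", "body": {"plan": [[0,-0.0003,0,0,0,2,-1],[0,-0.0002,0,0,0,2,-1],[0,0,0,0,0,1.5,-1],[0,0,0,0,0,0,-1],[0,0,0,0,0,0,-1]]}}

```text
t: 12.85
tcp_pos: [0.5932, -0.1014, 0.1642]
tool_rot: [0.728, 0.686, 0.001, 0.001]
force: [4.2, 2.8, 2.6]
finger_gap: 0.108
gripper_force: 43.3
```

```bash
python3 k.py; python3 - <<'E'
from h import *
s,d=snap('top','top1.png');cv2.imwrite('pics/t1.png',cv2.resize(d['image'][150:300,270:470],None,fx=4,fy=4)[:,:,::-1])
E
```

```text
12.85 [ 0.5932225  -0.10143096  0.16416998] [0.72751658 0.68608851 0.0009874  0.00110138] F [4.2  2.82 2.64] M [ 0.504 -1.012  0.139] yaw 86.64265681410032 tilt [ 0.00294797 -0.00024766]
```

View pics/t1.png

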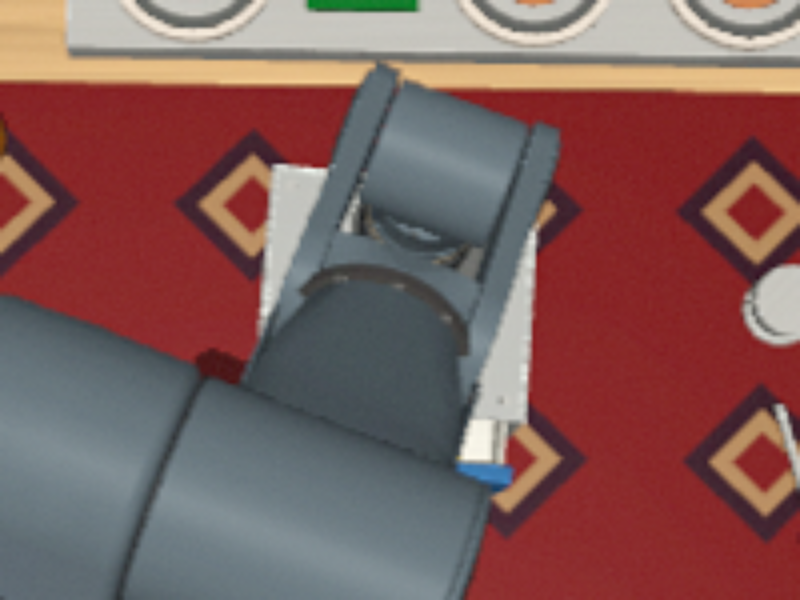

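The drawer has popped out; its blue front shows at (485,475), clear of the cabinet body. Next I'll release the key and retreat.

{"method": "drive_tool", "body": {"plan": [[0,-0.0003,0,0,0,0,-1],[0,0,0,0,0,0,-0.6],[0,0,0,0,0,0,-0.2],[0,0,0,0,0,0,0.2],[0,0,0,0,0,0,0.4],[0,0,0,0,0,0,0.4]]}}

```text
t: 13.55
tcp_pos: [0.5913, -0.1014, 0.1635]
tool_rot: [0.728, 0.686, -0.0, -0.0]
force: [0.1, 1.1, -0.3]
finger_gap: 0.701
gripper_force: 0.0
```

{"method": "drive_tool", "body": {"plan": [[0,0,-0.01,0,0,0,0.4],[0,0,-0.02,0,0,0,0.4],[0,0,-0.03,0,0,0,0.4],[0,0,-0.03,0,0,0,0.4],[0,0,-0.03,0,0,0,0.4],[0,0,0,0,0,0,0.4],[0,0,0,0,0,0,0.4]]}}

```text
t: 14.25
tcp_pos: [0.5919, -0.1014, 0.2852]
tool_rot: [0.728, 0.686, 0.0, 0.001]
force: [0.8, -0.2, -0.6]
finger_gap: 0.701
gripper_force: 0.0
```

```bash
python3 - <<'E'
from h import *
import m
s,d=snap('wrist','w5.png');print(s['tcp_pos'],s['finger_gap'],s['force'])
W=cloud(s,d);im=d['image'];hsv=cv2.cvtColor(im,cv2.COLOR_RGB2HSV);H=hsv[...,0];z=W[...,2]
k=(z>.14)&(z<.2)&(abs(W[...,0]-.593)<.04)&(abs(W[...,1]+.1)<.04)&((H<8)|(H>172))&(hsv[...,1]>120)
m.fit(W[k],'red');k2=k&(z>.172);m.fit(W[k2],'redtop')
E
```

```text
[ 0.59194094 -0.10141072  0.28522928] 0.7012843491198982 [ 0.75846458 -0.22342361 -0.55261793]
red 648 c [ 593.4 -101.4] size [32.7  9.5] ang 86.65 z [165.8 179.8 181.1] mean [593.5 -98.8 178.3]
redtop 592 c [ 593.2 -101.4] size [32.7  9.3] ang 86.63 z [176.7 179.9 181.2] mean [ 593.5 -100.   179.6]
```

View pics/w5.png

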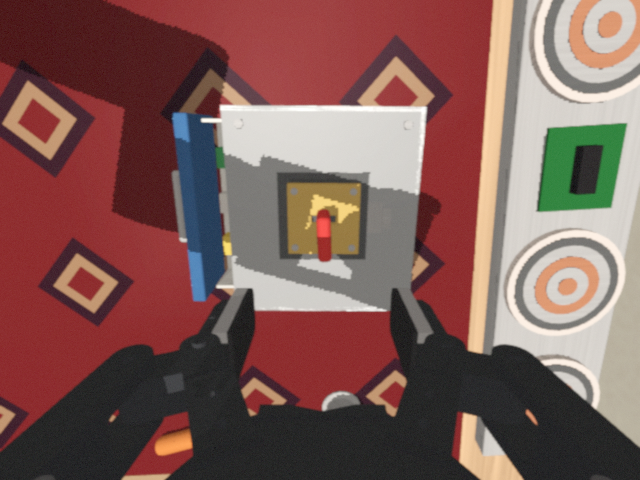

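The red key stands upright in the lock at (324,235), turned a quarter turn. Its top is at z ≈ 0.180 m, so it is fully home, and the drawer is out at (200,205).

```bash
python3 -c "from station import manip;print(manip.sign_off())"
```

```text
the job is handed in; nothing more can be done
None
```

The job is handed in: the red key is fully home and upright in the lock, turned about 90° clockwise, the drawer has popped out, and the arm has let go and backed clear, after about 14 s of robot time with only a few newtons in every force reading.

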